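Pack the clothes brush and clamp the stain-kit box shut

TASK

Close up the stain kit: lay the wooden clothes brush flat, bristles down, on the floor of the green box beside the bar of soap, then fit the pink lid so that it sits flush on the box all round, and fold the red clamp fully down over the lid. Set the brush and the lid down rather than dropping them, and leave the other things on the counter where they stand.

Things in the scene. Friction and masses are not known exactly. Their poses are not given: they have to be found in the camera images.
- box: Lime green open box fixed to the counter, outside 140 (its x) by 180 (its y) by 80 mm high; walls and floor 5 mm, so inside 130 x 170 mm, 75 mm deep. Origin: centre of its underside; z up. The clamp is hinged at the middle of its -x side (towards the robot). The soap lies in its +x half; the -x half is free.
- soap: Cream bar of soap, 45 mm (x) by 80 mm (y) by 28 mm high, already lying on the floor of the box with its length along the box's y, in the +x half. Origin: centre of its underside.
- lid: Loose pink lid lying right way up. Plug below 122 (x) by 162 (y), 10 mm high, enters the box with 4 mm play a side; plate 140 x 180, 8 mm thick, rests on the rim; white rib handle on its middle 20 wide (x), 80 long (y), 34 mm high, top 52 mm above the origin. Origin: centre of the plug's underside; seated, 70 mm above the box's origin. Fits either way round. 0.18 to 0.35 kg.
- brush: Wooden clothes brush lying bristles down, 130 long (its y), 44 wide (x), 52 mm high: dark bristle block 38 x 120, 0 to 18 mm up; wooden back 18 to 30 mm up; grip ridge 22 wide (x), 100 long (y), 30 to 52 mm up. Origin: centre of the underside of the bristles; z up. Both ends alike. 0.10 to 0.21 kg.
- clamp (a joint): Angle (rad) of the red flap: 0 = folded fully down over the lid (a stop), 1.57 = upright, more = leaning outward; starts at 1.7 to 2.2. Stays where left; about 1.5 N near its tip moves it. Reaches 55 mm from the hinge axis, 40 wide, 6 thick, outer face 9.5 mm off the axis. Down, it lies level, 1.5 mm above the lid plate, its top 95.5 mm above the counter.
- clamp_hinge (a point): Point on the clamp's hinge axis, at the middle of the flap's width: 84 mm from the box's middle on its -x side and 86 mm above the counter; fixed to the box with the box's axes. The hinge axis runs along the box's y.
- clamp_tip (a point): Middle of the free end of the clamp flap (mid thickness), moving with it.
- spray: Bystander, to be left alone: orange spray bottle with a white head, 195 mm tall, about 76 mm across. Origin: centre of its underside.
- detergent: Bystander, to be left alone: white jar with a blue cap and lilac label, 170 mm tall, 84 mm across. Origin: centre of its underside.
- calculator: Bystander, to be left alone: black desk calculator 150 x 100 x 18 mm. Origin: centre of its underside.
- tape: Bystander, to be left alone: roll of brown tape lying flat, 84 mm across, 24 mm high. Origin: centre of its underside.
- mug: Bystander, to be left alone: blue mug, 80 mm across, 95 mm tall. Origin: centre of its underside.
- stapler: Bystander, to be left alone: red and black stapler 120 mm long, 45 mm high. Origin: centre of its underside.
There are look-alikes about, which are no part of the job. There is more than one size of the lid; the one meant has the size given above.

How it is judged:
By the outcome, as a careful person would: the job done as asked, in the order asked, and still so for the second after the job is handed in, with the robot touching nothing.
It also fails if it takes over 72 s, if anything falls off the work surface, if the arm or the gripper's body presses on something with over 40 N, if the wrist force passes 120 N, or if a joint passes its speed limit or range.

ROBOT

A 6-joint arm with a two-finger parallel gripper is mounted at the origin on the work surface. World frame = base frame: x ahead of the robot, y to its left, z up, the work surface at z = 0. Lengths are in m, angles in rad, forces in N, time in s.
With the tool pointing down it reaches from about 0.3 to 0.825 m from the base axis. Payload 5.4 kg.
Tool frame: the origin (TCP) lies at the very end of the fingers, on their centre line; the grasp point (between the pads) lies 19 mm behind it; z points along the fingers, y is the line along which they close (so a half turn about z gives the same grasp; the last joint's range is limited). The gripper opens to 92 mm and grips with 3 to 60 N. Pads are 20 mm wide; open, the fingers measure 128 mm over their backs; the gripper's body (75 mm by 189 mm) begins 69 mm behind the grasp point.
Start: joints at [-1.39, 0.158, 1.597, -0, 1.386, -0.21], TCP at [0.219, -0.532, 0.215] pointing down, gripper open.
Joint ranges: [-2.91, 2.91], [-0.94, 2.29], [0.18, 2.7], [-1.29, 4.43], [0.17, 2.64], [-3, 3]. Speed limits (rad/s): [2.57, 2.57, 3.14, 3.14, 3.14, 3.14].

INTERFACE

Orientations are given as a rotation vector (axis times angle).
In Python, from workcell import bot gives the robot as it stands. Calls block until the motion is done:
- bot.goto(position, orientation): joint-space move of the TCP to a pose.
- bot.line_to(position, rot=None, max_speed=0.15): straight line of the TCP; rot=None keeps the orientation; max_speed is the mean speed in m/s.
- bot.set_joints(angles): joint-space move.
- bot.set_gripper(opening, newtons=None): opening from 0.0 (shut) to 1.0 (fully open); newtons is the grip in N (None keeps the last); returns when the fingers have stopped.
- bot.hold(seconds).
- bot.inverse_kinematics(position, orientation): joint angles nearest the present ones, or None.
- bot.read_camera(name): name is "scene" or "top" or "wrist"; returns a dict with "pixels" (384x512x3 uint8, blue, green, red), "fx", "fy", "cx", "cy" (pixels), "R" (3x3) and "t" (3): a world point X has camera coordinates R X + t. Camera axes: x right, y down, z forward; pixel columns grow to the right and rows downward; lengths in m; the calibration is good to about 2 mm. A picture is of the moment at which its call begins. There is no depth.
A pose or a line that the arm cannot do raises bot.MotionError and nothing moves.
- bot.job_done(): hands the job in; it is judged then, once.
Readings, each from a call of its own:
- bot.current_clock(): time.
- bot.current_joints(): joint angles.
- bot.current_joint_vel(): joint speeds.
- bot.current_effort(): joint torques, N m.
- bot.current_ee_pos(): TCP position.
- bot.current_tool_rot(): TCP orientation.
- bot.current_contact_force(): force on the tool from outside, world axes, zero at the start.
- bot.current_ft_torque(): the same for the moment, N m.
- bot.current_opening(): opening from 0.0 (shut) to 1.0 (fully open).
- bot.current_grip_force(): force on a finger pad.
Only numpy, scipy, OpenCV 4.12 (cv2) and the standard library are available. Lean on these libraries where they do the work, as an engineer would, in place of code of your own. Each camera call takes 0.05 s, during which the arm holds its last target. There are 200 camera calls.

## Working session

There is one attempt and no reset: what is moved stays moved. The work goes in short steps, each a Python script; the robot and the scene stay as the last script left them, time stands still between calls to the robot, and variables do not carry over. Pictures are saved under pics/ and viewed, at most 10 in all, crops included, and the job is handed in when it is done.

```bash
ls && mkdir -p pics && cat > h.py <<'E'
import numpy as np, cv2
from workcell import bot
def cam(n):
    c=bot.read_camera(n); c['R']=np.array(c['R']); c['t']=np.array(c['t']); c['pixels']=np.array(c['pixels']); return c
def ray(c,u,v):
    d=c['R'].T@np.array([(u-c['cx'])/c['fx'],(v-c['cy'])/c['fy'],1.]); return -c['R'].T@c['t'],d
def onz(c,uv,z):
    o,d=ray(c,*uv); return o+d*(z-o[2])/d[2]
def proj(c,X):
    p=c['R']@np.array(X)+c['t']; return np.array([c['fx']*p[0]/p[2]+c['cx'],c['fy']*p[1]/p[2]+c['cy']])
def tri(ca,a,cb,b):
    o1,d1=ray(ca,*a);o2,d2=ray(cb,*b)
    s=np.linalg.lstsq(np.c_[d1,-d2],o2-o1,rcond=None)[0]
    p,q=o1+s[0]*d1,o2+s[1]*d2; return (p+q)/2,np.linalg.norm(p-q)
E
python3 - <<'E'
from h import *
import pickle
cs={n:cam(n) for n in('scene','top','wrist')}
pickle.dump(cs,open('c0.pkl','wb'))
for n,c in cs.items():
    print(n,c['fx'],c['cx'],-c['R'].T@c['t'],c['R'][2])
cv2.imwrite('pics/top0.png',cv2.resize(cs['top']['pixels'],(800,600),interpolation=cv2.INTER_CUBIC))
cv2.imwrite('pics/scene0.png',cv2.resize(cs['scene']['pixels'],(800,600),interpolation=cv2.INTER_CUBIC))
print(bot.current_clock(),bot.current_tool_rot())
E
```

```text
pics
scene 435.6540635680919 252.70375687676497 [ 0.81007313 -0.49626057  1.07921442] [-0.24128332  0.43309809 -0.86845173]
top 454.52082763093756 251.12063216810034 [0.46202446 0.00267904 1.33656782] [ 0.05724072 -0.00315461 -0.99835542]
wrist 299.8842068246924 261.0060251638419 [ 0.28410939 -0.50557543  0.38410438] [-0.23443376 -0.09525797 -0.96745374]
0.15 [-3.08037622e+00 -6.09721747e-01 -1.22224495e-05]
```

View pics/top0.png

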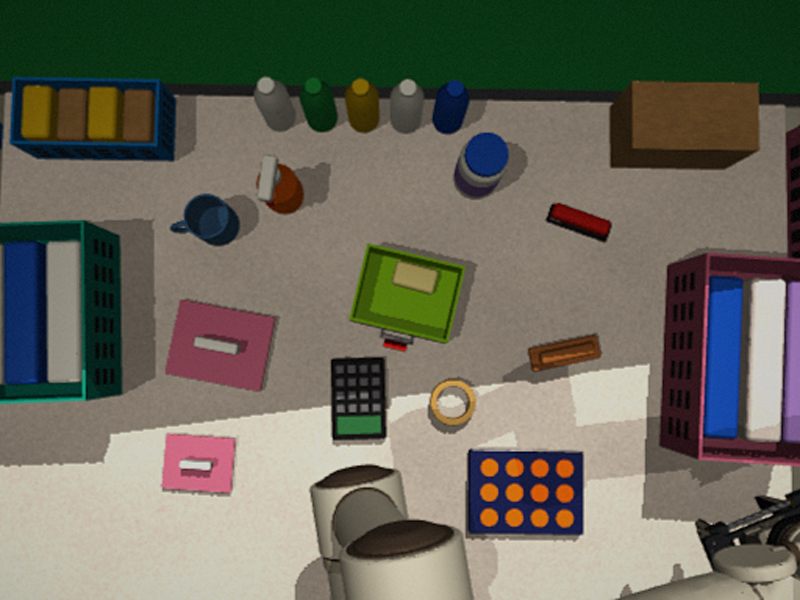

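View pics/scene0.png

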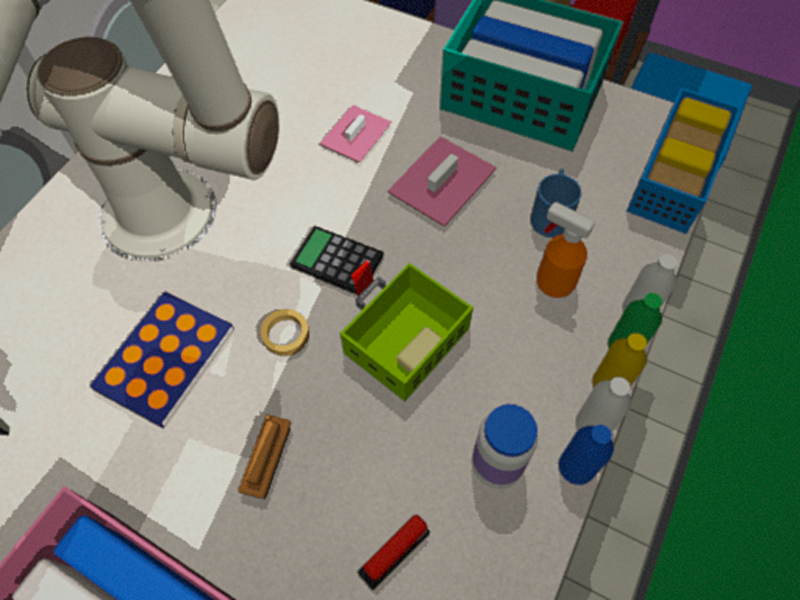

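The top view shows the green box at (408,293), its soap at (415,276), the red clamp at (396,344) and the brush at (565,352). The pink lid candidates are the large one at (220,345) and the small one at (199,463). In the scene view they are at (442,182) and (355,133). Next I'll measure them with masks in both views.

```bash
cat >> h.py <<'E'
def blob(c,lo,hi,near,r=60,k=3):
    """largest HSV-mask contour whose centre lies near a pixel; returns contour hull"""
    m=cv2.inRange(cv2.cvtColor(c['pixels'],cv2.COLOR_BGR2HSV),np.array(lo),np.array(hi))
    m=cv2.morphologyEx(m,cv2.MORPH_OPEN,np.ones((2,2)))
    cl=np.zeros_like(m); cv2.circle(cl,tuple(int(x) for x in near),r,255,-1); m&=cl
    cs,_=cv2.findContours(m,cv2.RETR_EXTERNAL,cv2.CHAIN_APPROX_NONE)
    return cv2.convexHull(max(cs,key=cv2.contourArea))[:,0].astype(float)
def quad(hull):
    """4-corner polygon of a hull, sides refined by line fits"""
    h=hull.astype(np.float32).reshape(-1,1,2)
    q=cv2.approxPolyN(h.astype(np.int32),4,None,-1,True).reshape(-1,2).astype(float) if hasattr(cv2,'approxPolyN') else cv2.boxPoints(cv2.minAreaRect(h))
    return q
E
python3 - <<'E'
from h import *
import pickle
cs=pickle.load(open('c0.pkl','rb'));T,S=cs['top'],cs['scene']
hs={n:cv2.cvtColor(c['pixels'],cv2.COLOR_BGR2HSV) for n,c in cs.items()}
for n,u,v in [('top',190,345),('top',180,450),('top',230,345),('top',590,345),('top',565,365),('top',390,310),('top',360,260),('top',396,346),('top',415,276),('scene',420,185),('scene',265,450),('scene',252,470),('scene',360,275)]:
    print(n,u,v,hs[n][int(v*.64),int(u*.64)])
K=.64
for nm,lo,hi,a,b,z in [('lidL',(160,60,60),(179,200,255),(220,345),(442,182),.018),('lidS',(160,60,60),(179,200,255),(199,463),(355,133),.018),('box',(35,120,40),(50,255,255),(408,293),(407,330),.08),('brush',(5,100,50),(17,255,255),(565,352),(265,457),.03)]:
    for c,p in((T,a),(S,b)):
        h=blob(c,lo,hi,np.array(p)*K,50 if nm!='lidS' else 30); q=quad(h)
        P=np.array([onz(c,x,z) for x in q]); d=np.linalg.norm(P-np.roll(P,-1,0),axis=1)
        print(nm,np.round(q/K).tolist(),'sides mm',np.round(d*1000),'ctr',P.mean(0).round(4))
t=T['pixels'][180:325,95:185]; s=S['pixels'][60:150,195:325]
a=cv2.resize(t,None,fx=4,fy=4,interpolation=cv2.INTER_CUBIC);b=cv2.resize(s,None,fx=3,fy=3,interpolation=cv2.INTER_CUBIC)
o=np.zeros((600,770,3),np.uint8);o[:a.shape[0],:a.shape[1]]=a;o[:b.shape[0],370:370+b.shape[1]]=b
cv2.imwrite('pics/lids.png',o)
E
```

```text
top 190 345 [172 127 130]
top 180 450 [172 126 206]
top 230 345 [ 24  27 140]
top 590 345 [ 12 197  79]
top 565 365 [ 12 156  93]
top 390 310 [ 40 226 124]
top 360 260 [ 14  46 134]
top 396 346 [  1 237 140]
top 415 276 [ 24 117 152]
scene 420 185 [171 107 148]
scene 265 450 [ 14 188 118]
scene 252 470 [ 16 193 132]
scene 360 275 [  2 255 145]
lidL [[275.0, 319.0], [261.0, 394.0], [166.0, 373.0], [181.0, 300.0]] sides mm [141. 180. 139. 178.] ctr [0.4675 0.3155 0.018 ]
lidL [[498.0, 169.0], [445.0, 228.0], [388.0, 192.0], [442.0, 138.0]] sides mm [183. 141. 181. 139.] ctr [0.4775 0.3139 0.018 ]
lidS [[236.0, 439.0], [231.0, 494.0], [162.0, 489.0], [167.0, 433.0]] sides mm [100. 126. 102. 127.] ctr [0.2521 0.3486 0.018 ]
lidS [[392.0, 123.0], [361.0, 162.0], [320.0, 145.0], [353.0, 106.0]] sides mm [123.  97. 127.  98.] ctr [0.2628 0.344  0.018 ]
box [[467.0, 267.0], [448.0, 345.0], [350.0, 320.0], [369.0, 244.0]] sides mm [143. 180. 140. 180.] ctr [ 0.5652 -0.0296  0.08  ]
box [[483.0, 314.0], [406.0, 402.0], [328.0, 341.0], [411.0, 264.0]] sides mm [200. 165. 201. 155.] ctr [ 0.5779 -0.04    0.08  ]
brush [[600.0, 359.0], [533.0, 373.0], [528.0, 350.0], [600.0, 334.0]] sides mm [127.  44. 136.  46.] ctr [ 0.4628 -0.3204  0.03  ]
brush [[292.0, 422.0], [266.0, 500.0], [239.0, 492.0], [267.0, 416.0]] sides mm [128.  44. 127.  43.] ctr [ 0.4723 -0.3197  0.03  ]
```

View pics/lids.png

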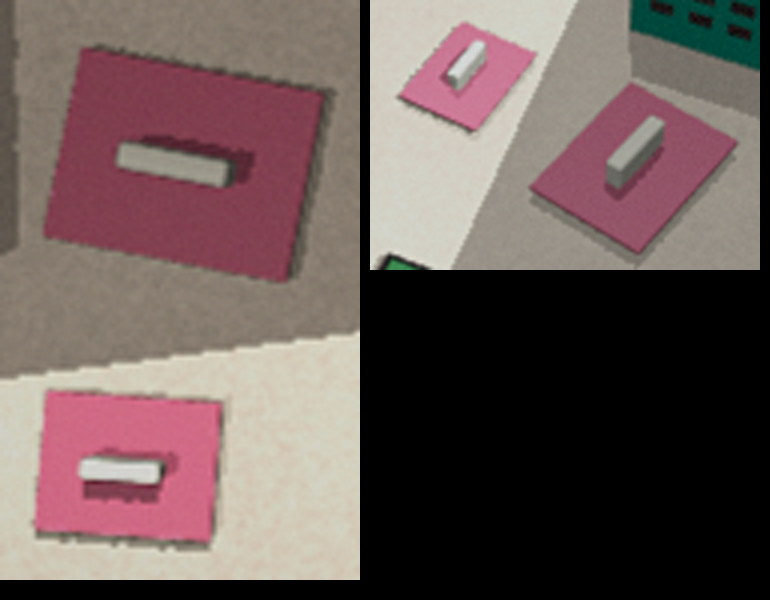

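Pink lid candidates: the large one at top (220,345) measures 140 x 180 mm, and the small one at (199,463) measures about 100 x 127 mm. The crop shows the same two shapes, so the large lid is the one meant.

The scene and top views disagree by about 10 mm in x, so I'll check with the wrist camera above the brush.

```bash
cat >> h.py <<'E'
from scipy.spatial.transform import Rotation as Ro
def rot(yaw,lean=0.):
    """tool down, tool y along (cos yaw, sin yaw); lean tips the gripper body toward tool +x (perpendicular, left)"""
    y=np.array([np.cos(yaw),np.sin(yaw),0]); x=np.array([-y[1],y[0],0])
    z=-np.cos(lean)*np.array([0,0,1])-np.sin(lean)*x
    return Ro.from_matrix(np.c_[np.cross(y,z),y,z]).as_rotvec()
E
python3 - <<'E'
from h import *
import pickle
yaw=np.radians(12.5)
bot.goto([.468,-.37,.27],rot(yaw))
cs={n:cam(n) for n in('scene','top','wrist')}
cs['tcp']=bot.current_ee_pos()
pickle.dump(cs,open('c1.pkl','wb'))
print(bot.current_clock(),cs['tcp'],bot.current_joints())
for n in('scene','top','wrist'):
    print(n,proj(cs[n],cs['tcp']))
W=cs['wrist'];print(-W['R'].T@W['t'],W['R'][2])
t=proj(cs['top'],cs['tcp']).astype(int);s=proj(cs['scene'],cs['tcp']).astype(int)
im=[]
for n,p in(('top',t),('scene',s)):
    c=cs[n]['pixels'].copy();y0=min(max(p[1]-50,0),284);x0=min(max(p[0]-50,0),412)
    cr=cv2.resize(c[y0:y0+100,x0:x0+100],(300,300),interpolation=cv2.INTER_CUBIC)
    cv2.drawMarker(cr,tuple(int(v) for v in ((p-[x0,y0])*3)),(255,255,0),0,15);im.append(cr)
w=cv2.resize(W['pixels'],(500,375))
o=np.zeros((600,800,3),np.uint8);o[:300,:300]=im[0];o[300:,:300]=im[1];o[:375,300:]=w
cv2.imwrite('pics/b1.png',o)
E
```

```text
1.4583 [ 0.46708299 -0.37085124  0.26960108] [-8.73352880e-01  1.83112233e-01  1.46091632e+00 -2.18271770e-04
  1.49819219e+00 -1.08910995e+00]
scene [131.52868732 277.60585083]
top [408.45826485 225.55923803]
wrist [262.37634943 229.15115978]
[ 0.45139873 -0.30277047  0.43993315] [ 0.05365285 -0.24733055 -0.96744456]
```

View pics/b1.png

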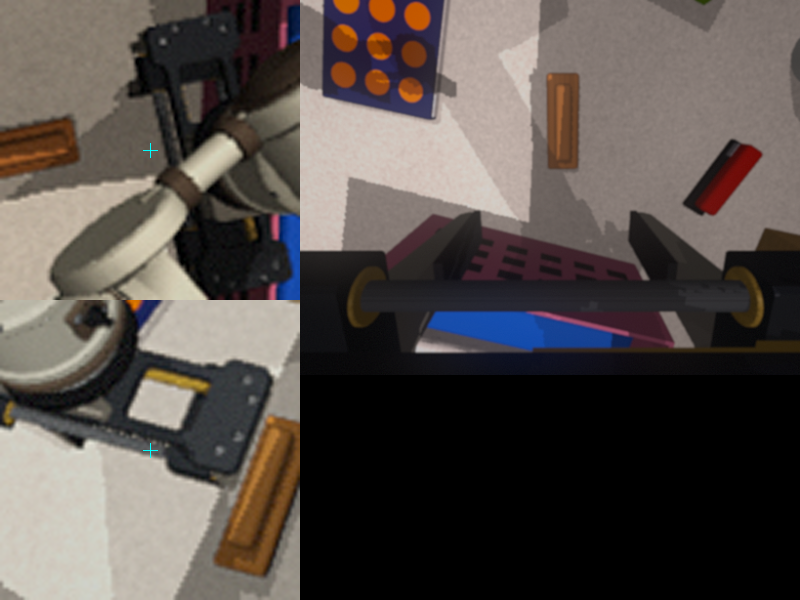

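The wrist view shows the brush at (563,120) in the composite, with the stapler beside it. The fingertip midpoint falls on the projected TCP, so the wrist calibration is sound. Now I'll compare the brush position from all three cameras.

```bash
python3 - <<'E'
from h import *
import pickle
cs=pickle.load(open('c0.pkl','rb'));c1=pickle.load(open('c1.pkl','rb'));T,S=cs['top'],cs['scene'];W=c1['wrist']
def ordr(P): # sort corners by angle, start consistent
    m=P.mean(0);a=np.arctan2(P[:,1]-m[1],P[:,0]-m[0]);return np.argsort(a)
K=.64;Q={}
for n,c,p in(('top',T,np.array((565,352))*K),('scene',S,np.array((265,457))*K),('wrist',W,np.array((263,120))*1.024)):
    h=blob(c,(5,100,50),(17,255,255),p,60);q=quad(h);P=np.array([onz(c,x,.03) for x in q]);i=ordr(P);Q[n]=(c,q[i]);P=P[i]
    r=cv2.minAreaRect((P[:,:2]*1000).astype(np.float32))
    print(n,P.mean(0).round(4),r,q.astype(int).tolist())
for a,b in(('top','scene'),('top','wrist'),('scene','wrist')):
    R=[tri(Q[a][0],u,Q[b][0],v) for u,v in zip(Q[a][1],Q[b][1])]
    print(a,b,np.round([np.r_[x,e] for x,e in R],4).tolist())
E
```

```text
top [ 0.4628 -0.3204  0.03  ] ((463.54132080078125, -322.65252685546875), (44.81808853149414, 136.61598205566406), 12.626330375671387) [[384, 230], [341, 239], [338, 224], [384, 214]]
scene [ 0.4723 -0.3197  0.03  ] ((472.56378173828125, -319.9089660644531), (43.53913879394531, 127.68447875976562), 13.12913990020752) [[187, 270], [170, 320], [153, 315], [171, 266]]
wrist [ 0.4667 -0.3206  0.03  ] ((467.0500183105469, -321.2567138671875), (41.779869079589844, 129.2760467529297), 13.259054183959961) [[285, 76], [285, 174], [255, 172], [253, 76]]
top scene [[0.4572, -0.3866, 0.0139, 0.0076], [0.5044, -0.3804, 0.0318, 0.0106], [0.4722, -0.2523, 0.0187, 0.0065], [0.4291, -0.2615, 0.0161, 0.0068]]
top wrist [[0.4575, -0.383, 0.0381, 0.0064], [0.4986, -0.3736, 0.0644, 0.0018], [0.471, -0.2534, 0.0242, 0.0028], [0.429, -0.2625, 0.0213, 0.005]]
scene wrist [[0.4619, -0.3862, 0.0216, 0.0029], [0.5046, -0.3785, 0.023, 0.0054], [0.4733, -0.251, 0.0148, 0.0031], [0.4317, -0.2608, 0.0166, 0.0023]]
```

```bash
cat >> h.py <<'E'
def rect(c,lo,hi,near,z,r=60):
    h=blob(c,lo,hi,near,r)
    P=np.array([onz(c,x,z)[:2] for x in h]);(x,y),(w,l),a=cv2.minAreaRect((P*1000).astype(np.float32))
    if w>l: w,l,a=l,w,a-90
    return np.array([x,y])/1000,(w,l),np.radians(a),h
WOOD=((5,100,50),(17,255,255))
E
python3 - <<'E'
from h import *
import pickle
W1=pickle.load(open('c1.pkl','rb'))['wrist']
yaw=np.radians(13.2)
t=np.array([-np.sin(yaw),np.cos(yaw)])
p=np.array([.467,-.321])-.085*t
bot.line_to([*p,.17],rot(yaw),.2)
W=cam('wrist');pickle.dump(W,open('w2.pkl','wb'))
for c in(W1,W):
    ctr=proj(c,[.467,-.321,.03]); c0,s,a,h=rect(c,*WOOD,ctr,.03,130); q=quad(h);c['q']=q[np.argsort(np.arctan2(*(q-q.mean(0)).T))]
    print(c0.round(4),np.round(s,1),np.degrees(a).round(2),q.tolist())
print(np.round([np.r_[tri(W1,u,W,v)] for u,v in zip(W1['q'],W['q'])],4).tolist())
cv2.imwrite('pics/w2.png',W['pixels'])
print(bot.current_clock())
E
```

```text
[ 0.4669 -0.3205] [ 41.5 127.6] 13.19 [[285.0, 76.0], [285.0, 174.0], [255.0, 172.0], [253.0, 76.0]]
[ 0.4667 -0.3204] [ 42.3 127.2] 12.68 [[285.0, 23.0], [281.0, 157.0], [241.0, 157.0], [239.0, 21.0]]
[[0.4321, -0.2637, 0.0353, 0.0], [0.4605, -0.388, 0.0211, 0.0014], [0.4976, -0.3727, 0.0662, 0.0003], [0.473, -0.2538, 0.0276, 0.0016]]
2.1917
```

View pics/w2.png

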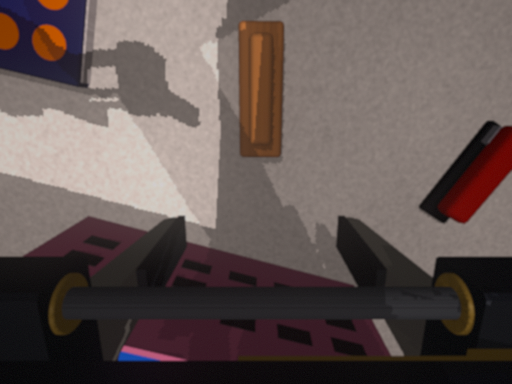

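The picture shows the brush clearly at (261,89), with its ridge centred and both finger tips at (165,240) and (358,240). Position and yaw agree between the two wrist views, so I'll grasp it.

```bash
python3 - <<'E'
from h import *
yaw=np.radians(13.0);L=np.radians(20)
t=np.array([-np.sin(yaw),np.cos(yaw)])
g=np.array([.4668,-.3205])+.028*t
r=rot(yaw,L)
bot.set_gripper(.6,30)
bot.goto([*g,.13],r)
bot.line_to([*g,.036],r,.12)
print('F',bot.current_contact_force(),bot.current_ee_pos())
bot.set_gripper(0.0,30)
print(bot.current_opening()*92,bot.current_grip_force())
bot.line_to([*g,.17],r,.12)
print(bot.current_opening()*92,bot.current_grip_force(),bot.current_contact_force(),bot.current_clock())
E
```

```text
F [ 0.0690865  -0.08044249  0.32557298] [ 0.46119323 -0.29398208  0.03688667]
21.62179576766489 29.9927419424057
21.51472609668627 29.989313185214996 [ 0.77624841  0.513469   -1.97503012] 6.2583
```

```bash
python3 - <<'E'
from h import *
import pickle
yaw=np.radians(-14)
bot.goto([.545,-.14,.27],rot(yaw,np.radians(0)))
A=cam('wrist')
bot.line_to([.575,-.11,.30],rot(yaw),.2)
B=cam('wrist');pickle.dump((A,B),open('box.pkl','wb'))
for c in(A,B):
    ctr=proj(c,[.57,-.033,.08]); c0,s,a,h=rect(c,(33,100,30),(52,255,255),ctr,.08,200)
    q=quad(h);c['q']=q[np.argsort(np.arctan2(*(q-q.mean(0)).T))]
    print(c0.round(4),np.round(s,1),np.degrees(a).round(2),q.tolist())
print(np.round([np.r_[tri(A,u,B,v)] for u,v in zip(A['q'],B['q'])],4).tolist())
cv2.imwrite('pics/box.png',np.vstack([A['pixels'],B['pixels']])[:, :] if 0 else cv2.resize(np.hstack([A['pixels'],B['pixels']]),(800,300)))
print(bot.current_clock(),bot.current_opening()*92)
E
```

```text
[ 0.5659 -0.0383] [141.6 160.3] -12.49 [[323.0, 0.0], [320.0, 148.0], [203.0, 151.0], [189.0, 0.0]]
[ 0.5685 -0.0285] [140.2 179.7] -12.21 [[297.0, 164.0], [192.0, 178.0], [177.0, 25.0], [297.0, 22.0]]
[[0.4811, 0.1374, -0.1387, 0.0095], [0.4897, -0.0995, 0.1136, 0.0014], [0.6272, -0.1387, 0.0122, 0.0096], [0.6818, 0.0651, -0.0542, 0.0188]]
7.575 22.070744593102877
```

View pics/box.png

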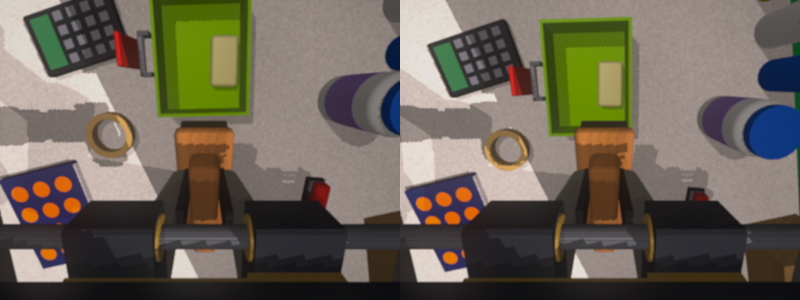

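View B at (588,78) holds the whole box, with the soap on its right side at (610,84), the clamp at (518,82) and the brush held in the fingers. View A cuts the box off at the top, so I'll refine from B and check height on the shared near corners.

```bash
python3 - <<'E'
from h import *
import pickle
A,B=pickle.load(open('box.pkl','rb'))
q=np.array([[297,22],[297,164],[192,178],[177,25]],float)
P=np.array([onz(B,x,.08)[:2] for x in q]);
for i in range(4):
    d=P[(i+1)%4]-P[i];print(P[i].round(4),np.linalg.norm(d).round(4),np.degrees(np.arctan2(d[1],d[0])).round(1))
for u,v in(((320,148),(297,164)),((203,151),(192,178))): print('h',np.r_[tri(A,u,B,v)].round(4))
for c,n in((A,0),(B,1)):
    m=cv2.inRange(cv2.cvtColor(c['pixels'],cv2.COLOR_BGR2HSV),(33,100,30),(52,255,255))
    h=blob(c,(18,40,90),(32,160,255),proj(c,[.60,-.02,.033]),45)
    P2=np.array([onz(c,x,.033)[:2] for x in h]);r=cv2.minAreaRect((P2*1000).astype(np.float32));print('soap',np.round(np.r_[r[0],r[1],r[2]],1))
    h=blob(c,(0,150,60),(6,255,255),proj(c,[.47,-.01,.12]),60);print('clamp px',quad(h).tolist());c['k']=h
# inner walls: scan row through box in B
T=pickle.load(open('c0.pkl','rb'))['top']
h=blob(T,(35,120,40),(50,255,255),np.array([408,293])*.64,50);P=np.array([onz(T,x,.08)[:2] for x in h]);print('top',cv2.minAreaRect((P*1000).astype(np.float32)))
for n,c in(('B',B),):
    cr=c['pixels'][0:200,110:340];cv2.imwrite('pics/boxB.png',cv2.resize(cr,None,fx=3,fy=3,interpolation=cv2.INTER_CUBIC))
E
```

```text
[0.6559 0.044 ] 0.1684 -102.2
[ 0.6203 -0.1206] 0.1404 173.8
[ 0.4807 -0.1053] 0.1842 78.2
[0.5185 0.0749] 0.1409 -12.7
h [ 0.6272 -0.1387  0.0122  0.0096]
h [ 0.4897 -0.0995  0.1136  0.0014]
soap [603.3 -40.2  70.8  44.1  75.7]
clamp px [[175.0, 53.0], [177.0, 87.0], [150.0, 85.0], [145.0, 37.0]]
soap [603.7 -44.   78.7  42.4  75.7]
clamp px [[165.0, 89.0], [168.0, 120.0], [144.0, 123.0], [137.0, 84.0]]
top ((565.0444946289062, -29.279067993164062), (180.4288330078125, 141.10968017578125), 77.49980926513672)
```

View pics/boxB.png

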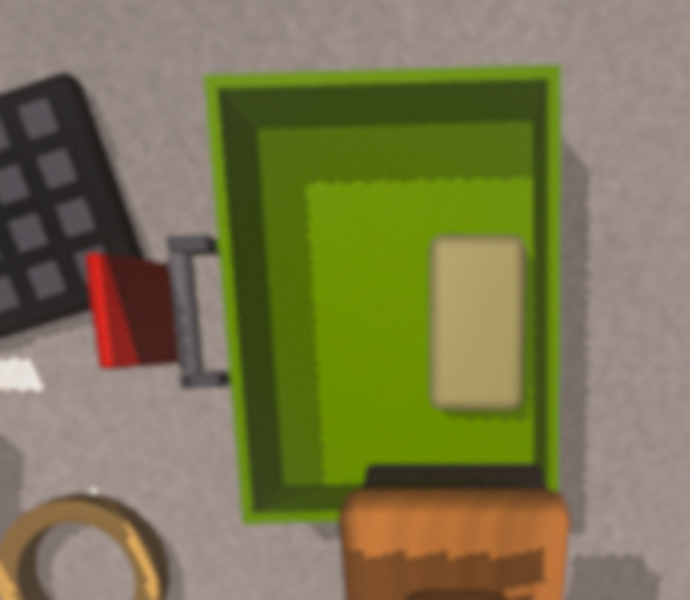

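The crop shows the rim corners at (205,75), (560,66) and (245,522), with the brush hiding the fourth. The soap is at (477,322) and the clamp leans outward at (130,310). The box centre comes out at (.568,-.0287) with yaw -12.4°, and the soap spans box x of about 15 to 60 mm. I'll lay the brush at box x -24 mm, y +12 mm, with the gripper leaning away from the clamp.

```bash
cat >> h.py <<'E'
BY=np.radians(-12.4);BC=np.array([.568,-.0287])
def bx(x,y): return BC+x*np.array([np.cos(BY),np.sin(BY)])+y*np.array([-np.sin(BY),np.cos(BY)])
def press(p,z0,z1,r,lim,step=.002,v=.05):
    """lower in steps from z0 to z1, stopping when the upward force has changed by lim"""
    f0=bot.current_contact_force()[2]
    for z in np.arange(z0,z1-1e-9,-step):
        bot.line_to([*p,z],r,v); f=bot.current_contact_force()[2]-f0
        if f>lim: break
    return z,f
E
python3 - <<'E'
from h import *
r=rot(BY,np.radians(20));p=bx(-.024,.039)
bot.goto([*p,.22],r)
bot.line_to([*p,.056],r,.12)
print(bot.current_ee_pos(),p,bot.current_contact_force())
print(press(p,.052,.039,r,3),bot.current_ee_pos(),bot.current_contact_force())
bot.set_gripper(.38);print(bot.current_opening()*92)
bot.line_to([*p,.10],r,.08)
bot.line_to([*p,.25],r,.2)
print(bot.current_contact_force(),bot.current_clock())
bot.goto([*bx(-.0,-.10),.30],rot(BY))
W=cam('wrist');
import pickle;pickle.dump(W,open('w3.pkl','wb'))
cv2.imwrite('pics/placed.png',W['pixels'])
E
```

```text
[0.55369527 0.01454839 0.05691838] [0.55293454 0.01454387] [-0.54695096 -0.7461067  -1.71174066]
(np.float64(0.03999999999999999), np.float64(6.683081188661614)) [0.55320608 0.01454956 0.04116822] [-2.74359143  1.54276245  4.97134053]
34.91886122486399
[ 0.77901154 -0.23367557 -0.18645282] 13.7
```

View pics/placed.png

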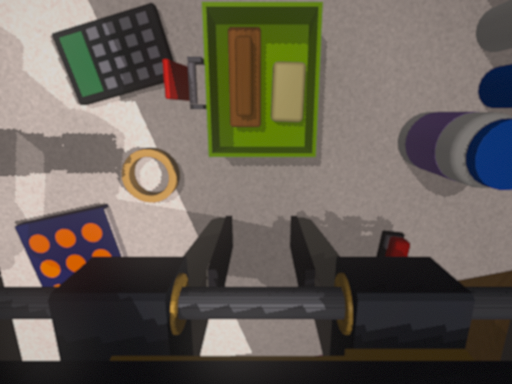

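The brush now lies flat in the left half of the box at (244,77), beside the soap at (288,92). The box, at (263,80), is fully in view, so I'll refine its pose here and then look at the lid from two wrist places.

```bash
python3 - <<'E'
from h import *
import pickle
W=pickle.load(open('w3.pkl','rb'))
c0,s,a,h=rect(W,(33,100,30),(52,255,255),proj(W,[*BC,.08]),.08,130);q=quad(h)
P=np.array([onz(W,x,.08)[:2] for x in q]);print('box',c0.round(4),np.round(s,1),np.degrees(a).round(2),q.tolist(),P.mean(0).round(4))
for i in range(4):
    d=P[(i+1)%4]-P[i];print(P[i].round(4),np.linalg.norm(d).round(4),np.degrees(np.arctan2(d[1],d[0])).round(1))
bot.set_gripper(.6)
yaw=np.radians(-11.5);V=[]
for p in([.45,.21,.30],[.485,.225,.25]):
    bot.goto(p,rot(yaw));V.append(cam('wrist'))
pickle.dump(V,open('lid.pkl','wb'))
for c in V:
    c0,s,a,h=rect(c,(160,50,40),(179,220,255),proj(c,[.47,.315,.018]),.018,170);q=quad(h);c['q']=q[np.argsort(np.arctan2(*(q-q.mean(0)).T))]
    P=np.array([onz(c,x,.018)[:2] for x in q]);print('lid',c0.round(4),np.round(s,1),np.degrees(a).round(2),q.tolist(),P.mean(0).round(4))
    for i in range(4):
        d=P[(i+1)%4]-P[i];print('  ',np.linalg.norm(d).round(4),np.degrees(np.arctan2(d[1],d[0])).round(1))
    hh=blob(c,(10,0,70),(40,70,255),proj(c,[*c0,.052]),50)
    print('rib px',quad(hh).tolist())
print('tri',np.round([np.r_[tri(V[0],u,V[1],v)] for u,v in zip(V[0]['q'],V[1]['q'])],4).tolist())
cv2.imwrite('pics/lid2.png',cv2.resize(np.hstack([V[0]['pixels'],V[1]['pixels']]),(800,300)))
print(bot.current_clock())
E
```

```text
box [ 0.5683 -0.0288] [141.2 178.7] -12.5 [[324.0, 3.0], [316.0, 157.0], [206.0, 157.0], [203.0, 3.0]] [ 0.5681 -0.0287]
[0.6569 0.0431] 0.1785 -102.8
[ 0.6174 -0.131 ] 0.1434 167.6
[ 0.4773 -0.1001] 0.1788 76.0
[0.5206 0.0733] 0.1396 -12.5
lid [0.4713 0.3155] [140.6 180.7] -9.98 [[309.0, 144.0], [215.0, 147.0], [207.0, 13.0], [311.0, 10.0]] [0.4714 0.3157]
   0.1413 170.3
   0.1806 79.7
   0.1404 -10.1
   0.1798 -100.1
rib px [[261.0, 65.0], [261.0, 71.0], [255.0, 71.0], [258.0, 65.0]]
lid [0.4713 0.3159] [140.5 180.6] -10.02 [[292.0, 164.0], [188.0, 167.0], [175.0, 19.0], [292.0, 15.0]] [0.4712 0.3161]
   0.1411 170.1
   0.1808 79.8
   0.1408 -9.8
   0.1809 -100.0
rib px [[239.0, 122.0], [236.0, 125.0], [233.0, 125.0], [230.0, 122.0]]
tri [[0.4189, 0.415, 0.0241, 0.0004], [0.3858, 0.2391, 0.018, 0.0001], [0.5246, 0.2157, 0.0215, 0.0001], [0.5559, 0.3918, 0.0212, 0.0009]]
16.675
```

View pics/lid2.png

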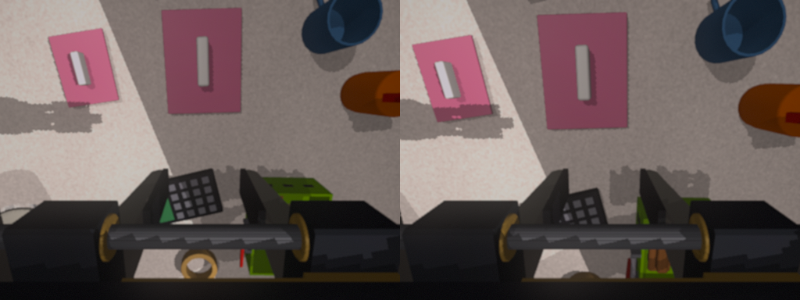

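The lid is at (202,62) in the left picture and (583,70) in the right one, upright with its rib along its length. The small look-alike lies to its left. The lid centre is (.4713,.3158), yaw -10°, size 141 x 181 mm, which matches the lid meant. Next I'll pick it up and seat it.

```bash
python3 - <<'E'
from h import *
import pickle
g=np.array([.4713,.3158]);r=rot(np.radians(-10))
bot.goto([*g,.12],r)
bot.line_to([*g,.025],r,.12)
print(bot.current_contact_force(),bot.current_ee_pos())
bot.set_gripper(0,45);e=bot.current_ee_pos()
print(bot.current_opening()*92,bot.current_grip_force())
bot.line_to([*g,.24],r,.15)
print(bot.current_opening()*92,bot.current_contact_force())
p=bx(0,0);rb=rot(BY)
bot.goto([*p,.24],rb)
bot.line_to([*p,e[2]+.085],rb,.12)
ee=bot.current_ee_pos();print(p,ee,bot.current_contact_force(),bot.current_ft_torque(),bot.current_clock())
C={n:cam(n) for n in('top','scene','wrist')};pickle.dump((C,e),open('hov.pkl','wb'))
cv2.imwrite('pics/hover.png',cv2.resize(np.hstack([cv2.resize(C['scene']['pixels'][120:290,190:340],(450,510),interpolation=cv2.INTER_CUBIC),cv2.resize(C['wrist']['pixels'],(680,510))]),(800,361)))
E
```

```text
[ 0.26356895 -0.27760769  0.18844041] [0.47222113 0.3160758  0.02603587]
19.733977244199107 45.00074028968811
19.692764942528683 [-0.12005913  0.83596578 -3.66282821]
[ 0.568  -0.0287] [ 0.56881144 -0.02889118  0.11119898] [ 0.12846111  0.30535835 -3.03441446] [-0.07239387 -0.00111165 -0.02493244] 23.0833
```

View pics/hover.png

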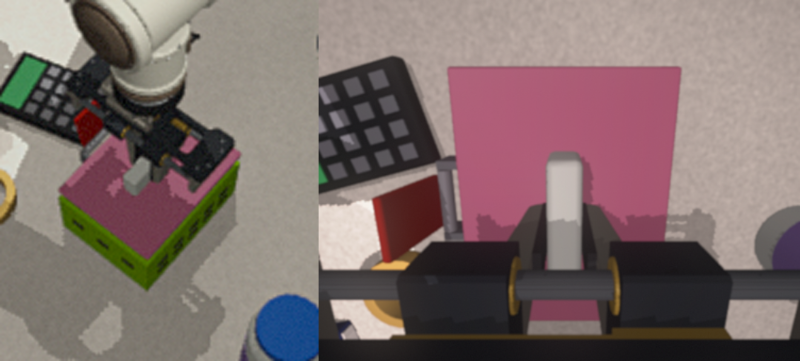

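The hovering lid at (565,150) is aligned over the box, and in the scene view it matches the green rim on all sides. Lowering now with force watch.

```bash
python3 - <<'E'
from h import *
import pickle
C,e=pickle.load(open('hov.pkl','rb'));p=bx(0,0);r=rot(BY)
f0=bot.current_contact_force()
z,f=press(p,e[2]+.082,e[2]+.067,r,5,.0015,.03)
ee=bot.current_ee_pos();print(z,f,'lid z',ee[2]-e[2],bot.current_contact_force(),bot.current_ft_torque())
pickle.dump((z,f),open('z.pkl','wb'))
E
```

```text
0.0936365460986928 9.3614228529745 lid z 0.0699949004715614 [-4.98479136  0.64813916  6.49124382] [ 0.10149421  0.75538439 -0.0212451 ]
```

The lid is seated: z is 70.0 mm above the counter, with firm contact. Now release it and fold the clamp.

```bash
python3 - <<'E'
from h import *
p=bx(0,0);r=rot(BY)
z=.0945
bot.line_to([*p,z+.0005],r,.03)
bot.set_gripper(.45)
bot.line_to([*p,.16],r,.08)
bot.line_to([*p,.24],r,.2)
rc=rot(BY+np.pi/2)
bot.goto([*bx(-.165,0),.24],rc)
bot.set_gripper(0,10)
bot.line_to([*bx(-.165,0),.118],rc,.15)
f0=np.array(bot.current_contact_force())
u=np.array([np.cos(BY),np.sin(BY),0])
for x in np.arange(-.16,-.0795,.01):
    bot.line_to([*bx(x,0),.118],rc,.08)
    f=(np.array(bot.current_contact_force())-f0)@u; print(round(x,3),round(f,2),end='; ')
    if f<-12: print('stop');break
print(bot.current_clock())
E
```

```text
-0.16 0.82; -0.15 0.78; -0.14 0.39; -0.13 -0.46; -0.12 0.11; -0.11 0.32; -0.1 0.4; -0.09 -1.3; -0.08 -0.17; 33.55
```

```bash
python3 - <<'E'
from h import *
import pickle
rc=rot(BY+np.pi/2)
bot.line_to([*bx(-.083,0),.15],rc,.12)
q=bx(-.056,0)
bot.line_to([*q,.15],rc,.1)
f0=bot.current_contact_force()[2]
for z in np.r_[np.arange(.140,.100,-.008),np.arange(.099,.0925,-.001)]:
    bot.line_to([*q,z],rc,.06); f=bot.current_contact_force()[2]-f0; print(round(z,4),round(f,2),end='; ')
    if f>8: break
print(bot.current_ee_pos())
bot.line_to([*q,.15],rc,.12);bot.line_to([*q,.22],rc,.2)
bot.goto([*bx(0,-.11),.30],rot(BY))
C={n:cam(n) for n in('wrist','top','scene')};pickle.dump(C,open('fin.pkl','wb'))
W=C['wrist']
def tobox(P): d=P[:2]-BC; return np.array([d@[np.cos(BY),np.sin(BY)],d@[-np.sin(BY),np.cos(BY)]])
h=blob(W,(0,150,60),(7,255,255),proj(W,[*bx(-.056,0),.0955]),45)
print('clamp',np.round([tobox(onz(W,x,.0955))*1000 for x in quad(h)]).tolist())
h=blob(W,(160,50,40),(179,220,255),proj(W,[*BC,.088]),130)
print('lid',np.round([tobox(onz(W,x,.088))*1000 for x in quad(h)],1).tolist())
h=blob(W,(33,100,30),(52,255,255),proj(W,[*BC,.08]),130)
print('green',np.round([tobox(onz(W,x,.08))*1000 for x in quad(h)],1).tolist())
print(bot.current_clock())
E
```

```text
0.14 -1.48; 0.132 3.88; 0.124 10.17; [ 0.5189554  -0.01815735  0.12812657]
clamp [[-51.0, -17.0], [-87.0, -19.0], [-87.0, 21.0], [-50.0, 23.0]]
lid [[71.7, 80.6], [71.1, -89.7], [-68.7, -90.0], [-71.5, 80.5]]Traceback (most recent call last):
  File "<stdin>", line 21, in <module>
  File "h.py", line 21, in blob
    return cv2.convexHull(max(cs,key=cv2.contourArea))[:,0].astype(float)
                          ~~~^^^^^^^^^^^^^^^^^^^^^^^^
ValueError: max() iterable argument is empty
```

The push stopped early at 10 N. I'll estimate the flap angle from the tip edge's ray against the hinge circle.

```bash
python3 - <<'E'
from h import *
import pickle
C=pickle.load(open('fin.pkl','rb'))
def tobox(P): d=P[:2]-BC; return np.array([d@[np.cos(BY),np.sin(BY)],d@[-np.sin(BY),np.cos(BY)],P[2]])
def flap(th,y,r=.055,n=.0095): return np.r_[bx(-.084+r*np.cos(th)-n*np.sin(th),y),.086+r*np.sin(th)+n*np.cos(th)]
for n in('wrist','top','scene'):
    c=C[n]; h=blob(c,(0,150,60),(7,255,255),proj(c,[*bx(-.056,0),.11]),45 if n=='wrist' else 22); q=quad(h)
    cv2.imwrite('pics/x.png',c['pixels'])
    print(n,q.tolist(),'hinge',proj(c,np.r_[bx(-.084,0),.086]).round(1))
    for th in(0,.4,.8,1.0,1.2,1.5): print('   ',th,[proj(c,flap(th,y)).round(0).tolist() for y in(-.02,.02)])
print(bot.current_clock(),bot.current_contact_force())
E
```

```text
wrist [[219.0, 90.0], [189.0, 92.0], [187.0, 56.0], [219.0, 54.0]] hinge [192.3  76. ]
    0 [[238.0, 93.0], [237.0, 57.0]]
    0.4 [[229.0, 92.0], [228.0, 53.0]]
    0.8 [[213.0, 91.0], [212.0, 51.0]]
    1.0 [[203.0, 91.0], [201.0, 50.0]]
    1.2 [[192.0, 91.0], [190.0, 49.0]]
    1.5 [[176.0, 90.0], [173.0, 49.0]]
top [[264.0, 205.0], [261.0, 220.0], [247.0, 217.0], [251.0, 201.0]] hinge [254.3 216.6]
    0 [[266.0, 199.0], [252.0, 195.0]]
    0.4 [[266.0, 201.0], [251.0, 198.0]]
    0.8 [[265.0, 206.0], [250.0, 203.0]]
    1.0 [[264.0, 210.0], [249.0, 206.0]]
    1.2 [[263.0, 214.0], [248.0, 210.0]]
    1.5 [[261.0, 220.0], [247.0, 217.0]]
scene [[243.0, 180.0], [243.0, 181.0], [241.0, 181.0], [241.0, 180.0]] hinge [234.8 186. ]
    0 [[246.0, 201.0], [256.0, 191.0]]
    0.4 [[243.0, 195.0], [253.0, 185.0]]
    0.8 [[238.0, 189.0], [248.0, 178.0]]
    1.0 [[235.0, 186.0], [245.0, 175.0]]
    1.2 [[232.0, 183.0], [242.0, 172.0]]
    1.5 [[227.0, 179.0], [237.0, 169.0]]
37.5333 [-1.20969875 -0.20485872 -0.40939711]
```

The flap stands at about 0.68 rad. A straight-down push jams on friction at its tip, so I'll follow the tip's arc instead.

```bash
python3 - <<'E'
from h import *
import pickle
rc=rot(BY+np.pi/2)
def tip(th,r=.055,n=.0095): return -.084+r*np.cos(th)-n*np.sin(th)-.006,.086+r*np.sin(th)+n*np.cos(th)
x,z=tip(.72)
bot.goto([*bx(x,0),.22],rc)
bot.line_to([*bx(x,0),z+.006],rc,.15)
f0=np.array(bot.current_contact_force())
for th in np.r_[.72:.05:-.06,.04,0]:
    x,z=tip(th);bot.line_to([*bx(x,0),z-.001],rc,.06)
    f=np.array(bot.current_contact_force())-f0;print(round(th,2),f.round(1),end='; ')
    if f[2]>15: break
for dz in(.002,.003):
    if f[2]<6:
        bot.line_to([*bx(x,0),z-dz],rc,.03);f=np.array(bot.current_contact_force())-f0;print(dz,f.round(1))
print(bot.current_ee_pos(),bot.current_clock())
E
```

```text
0.72 [-0.1  0.4  0.2]; 0.66 [ 0.7 -0.   0.6]; 0.6 [0.4 1.1 0.1]; 0.54 [ 0.3 -0.7  0.5]; 0.48 [0.5 0.4 0.5]; 0.42 [1.  1.6 0.7]; 0.36 [-0.6  1.5  0.1]; 0.3 [0.5 0.1 0.2]; 0.24 [-0.   0.6 -0.2]; 0.18 [-1.1  0.2  0.9]; 0.12 [-0.3 -0.4  0.3]; 0.06 [-1.1  0.7  0.4]; 0.04 [ 0.   0.2 -0.2]; 0.0 [-3.9 -0.2  6.7]; [ 0.53390777 -0.02118661  0.09551045] 43.0167
```

```bash
python3 - <<'E'
from h import *
import pickle
rc=rot(BY+np.pi/2);q=bx(-.035,0)
bot.line_to([*q,.0935],rc,.03);print(bot.current_ee_pos()[2],bot.current_contact_force())
bot.line_to([*q,.15],rc,.12);bot.line_to([*q,.22],rc,.2)
bot.goto([*bx(0,-.11),.30],rot(BY))
W=cam('wrist');C={n:cam(n) for n in('top','scene')};T0=pickle.load(open('c0.pkl','rb'))
def tobox(P): d=P[:2]-BC; return np.array([d@[np.cos(BY),np.sin(BY)],d@[-np.sin(BY),np.cos(BY)]])
h=blob(W,(0,150,60),(7,255,255),proj(W,[*bx(-.056,0),.0955]),60)
print('clamp',np.round([tobox(onz(W,x,.0955))*1000 for x in quad(h)]).tolist())
h=blob(W,(160,50,40),(179,220,255),proj(W,[*BC,.088]),130);print('px',h.min(0),h.max(0))
print('lid',np.round([tobox(onz(W,x,.088))*1000 for x in quad(h)],1).tolist())
S=C['scene']; h=blob(S,(160,50,40),(179,220,255),proj(S,[*BC,.088]),60)
print('lid scene px',quad(h).tolist(),'exp',[proj(S,np.r_[bx(a,b),.088]).round(0).tolist() for a in(.07,-.07) for b in(.09,-.09)])
# bystander change in top view away from the robot and the handled things
d=cv2.absdiff(C['top']['pixels'],T0['top']['pixels']).max(2)
for n,(u,v) in dict(spray=(280,185),mug=(212,220),jar=(482,165),stapler=(579,221),calc=(358,398),tape=(452,402),smallLid=(199,463)).items():
    u,v=int(u*.64),int(v*.64);print(n,np.median(d[v-15:v+15,u-15:u+15]),end=' ')
print(bot.current_clock())
E
```

```text
0.09524626568671353 [-4.86434267  1.33929838 12.26187817]
clamp [[-30.0, 18.0], [-30.0, -18.0], [-82.0, -19.0], [-82.0, 21.0]]
px [202.   0.] [325. 151.]
lid [[71.7, 80.6], [71.2, -89.7], [-68.7, -90.0], [-72.6, 80.5]]
lid scene px [[304.0, 196.0], [260.0, 245.0], [212.0, 208.0], [273.0, 174.0]] exp [[302.0, 195.0], [258.0, 245.0], [261.0, 166.0], [216.0, 212.0]]
spray 3.0 mug 3.0 jar 3.0 stapler 9.5 calc 3.0 tape 74.0 smallLid 4.0 45.7833
```

Clamp spans box x -82 to -30 mm, which is the fully down position, and the lid matches the rim. The tape differs in the top view, probably because the arm now covers it, so I'll check it from the scene view with the arm moved clear.

```bash
python3 - <<'E'
from h import *
import pickle
T0=pickle.load(open('c0.pkl','rb'))
bot.set_joints([-1.39, 0.158, 1.597, 0, 1.386, -0.21])
for n,L in(('top',dict(tape=(452,402),calc=(358,398),stapler=(579,221))),('scene',dict(tape=(284,332),calc=(337,255),stapler=(394,550)))):
    d=cv2.absdiff(cam(n)['pixels'],T0[n]['pixels']).max(2)
    print(n,{k:(float(np.median(a)),float(np.percentile(a,95))) for k,(u,v) in L.items() for a in[d[int(v*.64)-15:int(v*.64)+15,int(u*.64)-15:int(u*.64)+15]]})
print(bot.current_clock())
bot.job_done()
E
```

```text
top {'tape': (3.0, 6.0), 'calc': (3.0, 8.0), 'stapler': (3.0, 8.0)}
scene {'tape': (3.0, 6.0), 'calc': (4.0, 21.249999999999773), 'stapler': (5.0, 16.0)}
47.7667
the job is handed in; nothing more can be done
```

The job is handed in at 47.8 s: the brush lies flat in the box beside the soap, the lid measures flush at its 70 mm seat, the clamp is fully down, and no bystander appears to have moved.

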